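# Take the spent battery pack out of the field logger

### The job

The field logger's battery is spent: press the red release tab on its white cover down and, keeping it pressed, slide the cover fully open along its rails. Lift the blue battery pack out by its yellow grip and set it down gently in the green tray, flat and grip upwards. Leave the cover open and let go of everything; leave the mug, tools and other things on the bench where they are.

Things in the scene. Friction and masses are not known exactly. Their poses are not given: they have to be found in the camera images.
- logger: grey instrument box fixed to the bench, 96 mm (its x) by 260 mm (its y, from -125 to +135 mm), aluminium side rails up to 78 mm high. Origin on the bench under it. Its deck is 56 mm above the bench. A white cover, top at 72 mm, 74 mm wide, runs between the rails; closed it hides the battery bay, and it opens towards the logger's +y.
- bay (a point): centre of the floor of the battery bay, at x = 0, y = -68 mm of the logger, 6 mm above the bench; the logger's axes. The bay is an open-topped recess 64 mm (x) by 100 mm (y); above it the side rails stand 70 mm apart. It is wholly uncovered when the cover is fully open.
- cover (a joint): how far the cover is open, m: 0 closed, 0.100 fully open at its stop; it slides towards the logger's +y with about 2 N friction and stays where left. Teeth every 12 mm inside the rail block it (the first after 2 mm of play) unless the red tab is held down; if the tab comes up on the way, the cover locks at the next tooth.
- tab (a joint): how far the red tab is pressed down, m: 0 up, 0.008 fully down at its hard stop; a spring pushes it up (2.4 N at the top, 7.2 N fully down). The cover is free while it is pressed 0.0045 or more. It may come up again once the cover is fully open.
- tab_pad (a point): centre of the flat top of the red tab, which rides on the cover: 81 mm above the bench when up, 73 pressed; at x = 0, y = +3 mm of the logger when closed. Axes as the logger's. The tab is 50 mm (x) by 44 mm (y). Along its +y edge stands a red lip, 11 mm higher, 6 mm thick, its inner face 16 mm from the centre: a fingertip pressing the pad can push the lip to open the cover.
- pack: battery pack loose in the bay, 250 to 490 g: blue block 54 (its x) by 84 (y) by 24 mm high; on top across its middle a yellow grip fin, 50 mm long (x), 16 thick (y), from 24 to 46 mm above the underside. Origin at the centre of its underside, z up. Pinch the fin along the pack's y; at least 33 mm are free in the bay beside it each way. At the start its axes are within 3 degrees of the logger's.
- tray: green open tray fixed to the bench, outside 142 mm (its x) by 132 mm (its y), 35 mm high, walls and floor 6 mm thick, so 130 x 120 mm inside. Origin on the bench under its centre; the pack fits in it any way round.
- mug: blue ceramic mug, 76 mm across, 90 high, loose bystander; origin at the centre of its underside
- screwdriver: screwdriver 170 mm long, lying; loose bystander; origin under its middle
- bottle: white plastic bottle with a blue cap, 64 mm across, 150 high, bystander; origin at the centre of its underside
- notebook: closed blue notebook 140 x 90 x 14 mm, bystander; origin at the centre of its underside
- tape: black ring-shaped roll, 90 mm across, 24 high, bystander; origin at the centre of its underside
- wrench: steel wrench 180 mm long, lying, bystander; origin under its middle
- dish: steel bowl 120 mm across, 45 high, bystander; origin at the centre of its underside
There are look-alikes about, which are no part of the job. Of the things that look like the tray, take the one that is farthest to the robot's left at the start.

How it is judged:
By the outcome, as a careful person would: the job done as asked, in the order asked, and still so for the second after the job is handed in, with the robot touching nothing.
It also fails if it takes over 54 s, if anything falls off the work surface, if the arm or the gripper's body presses on something with over 40 N, if the wrist force passes 120 N, or if a joint passes its speed limit or range.

### The arm

A 7-joint arm with a two-finger parallel gripper is mounted at the origin on the work surface. World frame = base frame: x ahead of the robot, y to its left, z up, the work surface at z = 0. Lengths are in m, angles in rad, forces in N, time in s.
With the tool pointing down it reaches from about 0.4 to 0.85 m from the base axis. Payload 4.5 kg.
Tool frame: the origin (TCP) lies midway between the tips of the shut fingers; the grasp point (between the pads) lies pinch_z behind it (pinch_z is the distance from the TCP to the grasp point, in m); z points along the fingers, y is the direction in which the jaws open and shut (so a half turn about z gives the same grasp; the last joint's range is limited). The gripper opens to 85 mm and grips with 20 to 120 N. Pads are 22 mm wide; open, the fingers measure 114 mm over their backs; the gripper's body (76 mm by 85 mm) begins 54 mm behind the grasp point. The pads swing forward as they close: fully open they stand 13 mm farther back than shut.
Start: joints at [-1.204, 0.689, -0.195, 1.565, 0.157, 0.902, -0.215], TCP at [0.204, 0.591, 0.231] pointing down, gripper open.
Joint ranges: [-3.01, 3.01], [-0.46, 2.08], [-1.47, 1.51], [0.13, 2.56], [-1, 4.14], [0.04, 2.09], [-2.66, 2.66]. Speed limits (rad/s): [2.57, 2.57, 3.14, 3.14, 3.14, 3.14, 3.14].

### API

Orientations are given as a unit quaternion [x, y, z, w].
In Python, from bench import * gives the robot as it stands.
- The arm moves only by the shell command python3 -m jog 'ROWS' [FORCE]. ROWS is JSON, a list of rows, each a list of 5 numbers: the shift along the tool's x, y, z in mm, then the turn about the tool's z in rad, then the opening, from 0 (shut) to 1 (fully open). A call has 1 to 8 rows; each row is the pose to reach, as a shift and turn from the pose commanded when the call began, along the tool's axes at that moment; what a row does not reach only later rows make up. A row lasts 1/8 s, in which the tool goes at most 62.5 mm and 10.7 degrees, less where a joint would pass 70% of its speed; a pose out of reach is approached as far as the arm can. A call with a gripper value outside its range is refused whole. The fingers move at their own pace and stop on an object; FORCE is the grip in N (left out, the last holds). Time passes only in rows, so rows that repeat a pose let the fingers close. It gives the time, the measured TCP pose, the force and the opening at its end, in the units of the state.
- read_state(): the state, without advancing time (a new reading comes with each control period).
- camera(name): name is "scene" or "top"; returns the picture (480x640x3 uint8, red, green, blue); there is no depth.
- camera_info(name): a dict with "mtx" (3x3 intrinsics, pixels), "k1" (the pictures are not rectified: a ray, as slopes to the right and down, at radius r is drawn at 1 + k1 r^2 times it, then the intrinsics apply), "rvec" (rotation vector, rad) and "tvec" (3), from world to camera coordinates, as OpenCV has them. Camera axes: x right, y down, z forward; pixel columns grow to the right and rows downward; lengths in m; the calibration is good to about 2 mm. A picture is of the moment at which its call begins. camera_info takes no time and is no camera call.
- job_done(): hands the job in, once; it reports no verdict.
The state is a dict: "clock": time; "qpos": joint angles; "qvel": joint speeds; "effort": joint torques, N m; "tool_pos": TCP position; "orientation": TCP orientation; "force": force on the tool from outside, world axes, zero at the start; "wrist_torque": the same for the moment, N m; "grip_width": finger opening in m.
Only numpy, scipy, OpenCV 4.12 (cv2) and the standard library are available. Lean on these libraries where they do the work, as an engineer would, in place of code of your own. Each camera call takes 0.05 s, during which the arm holds its last target.

## Working session

There is one attempt and no reset: what is moved stays moved. The work goes in short steps, Python scripts to look and compute and a shell command to move; the robot and the scene stay as the last step left them, time stands still between calls to the robot, and variables do not carry over. Pictures are saved under pics/ and viewed, and the job is handed in when it is done.

```bash
ls; mkdir -p pics; python3 - <<'E'
from bench import *
import cv2
for n in("scene","top"):
    im=camera(n); cv2.imwrite(f"pics/{n}0.png",im[:,:,::-1]); print(n,camera_info(n))
print(read_state())
E
```

```text
pics
scene {'mtx': array([[525.91600499,   0.        , 315.89979207],
       [  0.        , 525.91600499, 243.76000384],
       [  0.        ,   0.        ,   1.        ]]), 'k1': 0.009100487254619722, 'rvec': array([ 2.07638879,  0.85277561, -0.43137361]), 'tvec': array([-0.40711461, -0.16026067,  1.58877422])}
top {'mtx': array([[508.27424074,   0.        , 314.24589815],
       [  0.        , 508.27424074, 250.1648982 ],
       [  0.        ,   0.        ,   1.        ]]), 'k1': -0.11247385909166432, 'rvec': array([ 2.10979793, -2.12491049,  0.21037056]), 'tvec': array([-0.00417603,  0.55477183,  1.49358666])}
{'clock': 0.1, 'qpos': array([-1.20420943,  0.68990605, -0.19454809,  1.56624105,  0.15727891,
        0.90249054, -0.215102  ]), 'qvel': array([ 0.00105019, -0.00262899,  0.00288933, -0.00267015, -0.00010343,
       -0.00123913,  0.00144254]), 'effort': array([-3.56588273e-03, -5.40599406e+01, -1.27162378e+00, -1.58985955e+01,
        9.37983423e-03,  4.31867564e-03, -2.47988169e-06]), 'tool_pos': array([0.20400576, 0.59015223, 0.23056097]), 'orientation': array([ 1.65585725e-01,  9.86195053e-01, -8.22066302e-04, -9.49276872e-05]), 'force': array([-0.21134311, -0.193841  ,  0.03455445]), 'wrist_torque': array([-0.05684931,  0.0671464 ,  0.02124656]), 'grip_width': 0.08562752068988258}
```

View pics/scene0.png

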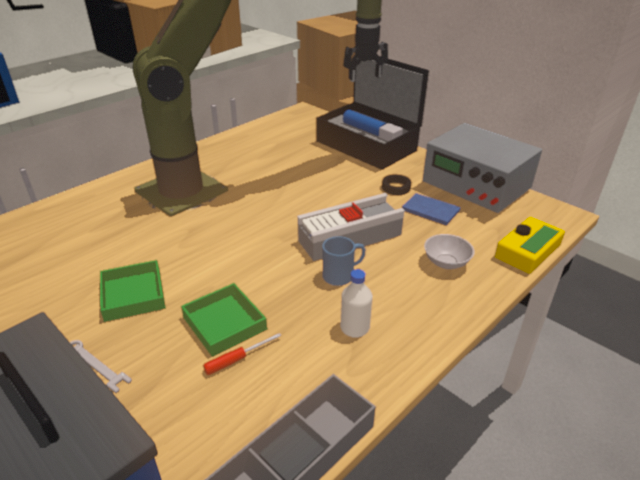

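View pics/top0.png

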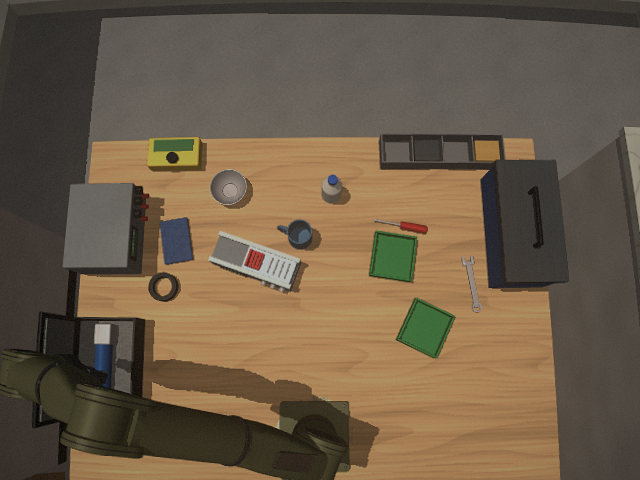

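```bash
cat > h.py <<'E'
import numpy as np,cv2
from bench import *
def cam(n):
    i=camera_info(n); return i['mtx'],np.array([i['k1'],0,0,0,0.]),np.array(i['rvec']),np.array(i['tvec'])
def ray(n,px,z):
    K,d,r,t=cam(n); R=cv2.Rodrigues(r)[0]
    u=cv2.undistortPoints(np.array(px,float).reshape(-1,1,2),K,d).reshape(-1,2)
    c=-R.T@t; v=np.c_[u,np.ones(len(u))]@R
    return c+v*((z-c[2])/v[:,2])[:,None]
def proj(n,P):
    K,d,r,t=cam(n); return cv2.projectPoints(np.array(P,float).reshape(-1,1,3),r,t,K,d)[0].reshape(-1,2)
E
python3 - <<'E'
import cv2
im=cv2.imread("pics/top0.png")
a=cv2.resize(im[215:305,195:315],None,fx=6,fy=6,interpolation=cv2.INTER_CUBIC);cv2.imwrite("pics/c1.png",a)
a=cv2.resize(im[215:295,350:450],None,fx=6,fy=6,interpolation=cv2.INTER_CUBIC);cv2.imwrite("pics/c2.png",a)
im=cv2.imread("pics/scene0.png")
a=cv2.resize(im[185:265,290:410],None,fx=6,fy=6,interpolation=cv2.INTER_CUBIC);cv2.imwrite("pics/c3.png",a)
E
```

```text
(no output)
```

View pics/c1.png

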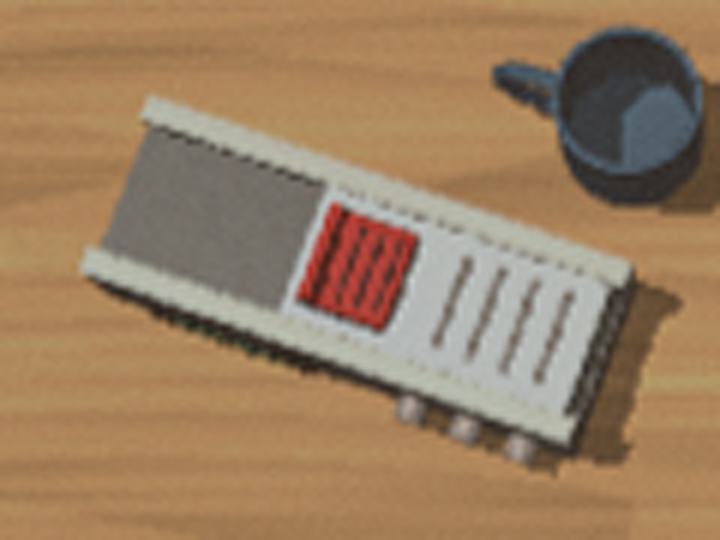

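View pics/c2.png

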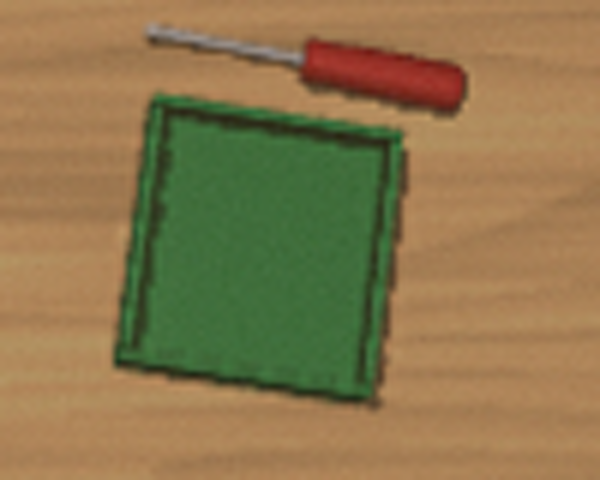

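View pics/c3.png

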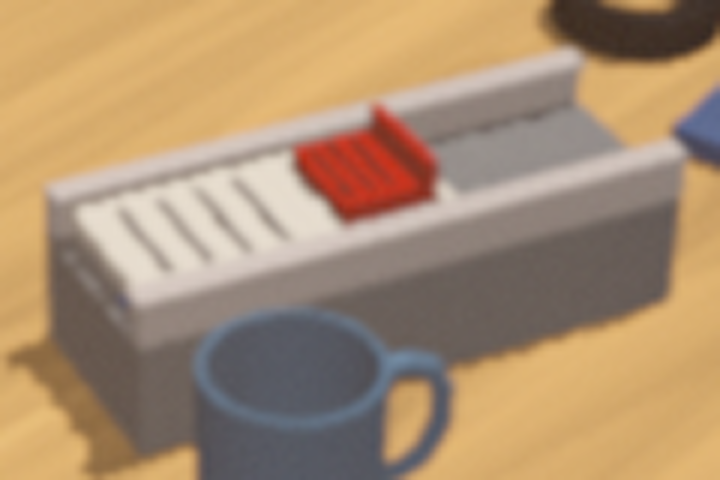

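```bash
cat > m.py <<'E'
from h import *
def up(c,o): return np.array(c,float)/6+np.array(o)-0.42
def fit(W,M):
    W=W[:,:2];mw=W.mean(0);mm=M.mean(0);H=(M-mm).T@(W-mw)
    th=np.arctan2(H[0,1]-H[1,0],H[0,0]+H[1,1]);R=np.array([[np.cos(th),-np.sin(th)],[np.sin(th),np.cos(th)]])
    t=mw-R@mm; return t,th,W-(M@R.T+t)
E
python3 - <<'E'
from m import *
W=ray("top",up([(152,95),(82,272),(636,265),(572,445)],(195,215)),.078)
M=np.array([(.048,.135),(-.048,.135),(.048,-.125),(-.048,-.125)])
t,th,res=fit(W,M);print("logger",t,np.degrees(th),res*1000)
W=ray("top",up([(155,95),(402,132),(378,402),(116,364)],(350,215)),.035)
print(np.linalg.norm(W-np.roll(W,-1,0),axis=1))
M=np.array([(.066,.071),(.066,-.071),(-.066,-.071),(-.066,.071)])
tt,tht,res=fit(W,M);print("tray",tt,np.degrees(tht),res*1000)
# pad corners check
R=np.array([[np.cos(th),-np.sin(th)],[np.sin(th),np.cos(th)]])
def LW(p): p=np.array(p);return np.r_[R@p[:2]+t,p[2]]
print("tab",LW((0,.003,.081)),"bay",LW((0,-.068,.006)))
# check on both
for n,off,fn,sc in(("top",(195,215),"c1",6),("scene",(290,185),"c3",6)):
    im=cv2.imread(f"pics/{fn}.png")
    pts=[LW((sx*.048,y,.078)) for sx,y in((1,.135),(-1,.135),(-1,-.125),(1,-.125))]
    pad=[LW((sx*.025,.003+sy*.022,.081)) for sx,sy in((1,1),(-1,1),(-1,-1),(1,-1))]
    for P in(pts,pad):
        q=(proj(n,P)-off+.42)*sc
        cv2.polylines(im,[q.astype(int)],True,(0,255,0),1)
    cv2.imwrite(f"pics/o_{n}.png",im)
mug=ray("top",[(300,231)],.09);print("mug",mug, "bottle",ray("top",[(333,181)],.15))
E
```

```text
logger [0.52190484 0.16684624] -19.84070998248497 [[ 0.50634984  0.42492723]
 [-0.02296933  0.46496916]
 [-0.38353798 -0.02972256]
 [-0.09984253 -0.86017383]]
[0.12992834 0.14247678 0.13531665 0.14301603]
tray [ 0.53937927 -0.25260643] -8.827521167607127 [[ 4.68163567 -6.67077807]
 [ 5.9620374   5.34805129]
 [-4.82261169  3.96556982]
 [-5.82106137 -2.64284305]]
tab [0.52292306 0.16966816 0.081     ] bay [0.49882521 0.10288273 0.006     ]
mug [[0.60667912 0.03421968 0.09      ]] bottle [[ 0.74292089 -0.06472687  0.15      ]]
```

```bash
python3 -c "
import cv2,numpy as np
a=cv2.imread('pics/o_top.png');b=cv2.imread('pics/o_scene.png')
cv2.imwrite('pics/o.png',cv2.resize(np.vstack([a,b]),(500,705))[:600*2]);cv2.imwrite('pics/o.png',np.hstack([cv2.resize(a,(400,300)),cv2.resize(b,(400,300))]))"
```

```text
(no output)
```

View pics/o.png

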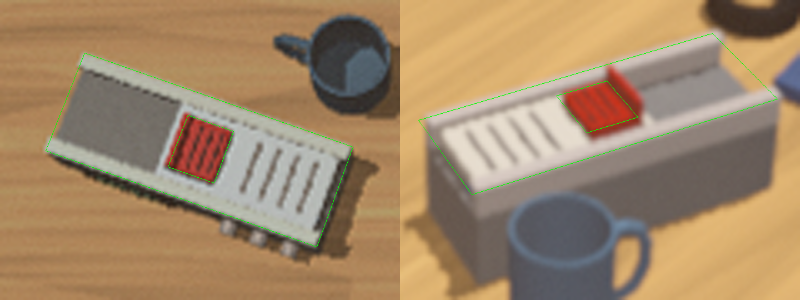

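```bash
cat > go.py <<'E'
from m import *
from scipy.spatial.transform import Rotation as Ro
T=np.array([.5219,.1668]);TH=np.radians(-19.84)
R2=np.array([[np.cos(TH),-np.sin(TH)],[np.sin(TH),np.cos(TH)]])
def LW(x,y,z): return np.r_[R2@[x,y]+T,z]
def WL(p): return np.r_[R2.T@(np.array(p[:2])-T),p[2]]
def st():
    s=read_state();R=Ro.from_quat(s['orientation']).as_matrix()
    print('t',s['clock'],'tcp',s['tool_pos'].round(4),'in logger mm',(WL(s['tool_pos'])*1000).round(1),'ytool deg',np.degrees(np.arctan2(R[1,1],R[0,1])).round(2),'tilt',np.degrees(np.arccos(-R[2,2])).round(2),'F',s['force'].round(1),'w',s['grip_width'])
    return s,R
def to(P,ydeg=70.16):
    s,R=st();d=R.T@(P-s['tool_pos'])*1000
    y=np.degrees(np.arctan2(R[1,1],R[0,1]));print('shift',d.round(1),'turn',np.radians((y-ydeg+90)%180-90).round(4))
E
python3 - <<'E'
import bench; print([n for n in dir(bench) if n[0]!='_']); print(getattr(bench,'pinch_z',None))
from go import *
to(LW(0,.001,.105))
E
```

```text
['IKError', 'camera', 'camera_info', 'job_done', 'pinch_z', 'read_state']
0.0187
t 0.1 tcp [0.204  0.5902 0.2306] in logger mm [-442.7  290.3  230.6] ytool deg 70.94 tilt 0.09 F [-0.2 -0.2  0. ] w 0.08562752068988258
shift [-438.7 -295.1  126.1] turn 0.0136
```

```bash
python3 -m jog '[[-55,-37,5,0.0136,0],[-110,-74,10,0.0136,0],[-165,-111,20,0.0136,0],[-220,-148,40,0.0136,0],[-275,-185,60,0.0136,0],[-330,-222,75,0.0136,0],[-385,-259,90,0.0136,0],[-420,-283,100,0.0136,0]]' 30; python3 - <<'E'
from go import *
to(LW(0,.001,.105))
E
```

```text
clock: 1.1
tool_pos: [0.4993, 0.1984, 0.1347]
orientation: [0.172, 0.985, 0.0, -0.0]
force: [-0.0, 0.4, 0.3]
grip_width: 0.0001
t 1.1 tcp [0.4993 0.1984 0.1347] in logger mm [-32.   22.  134.7] ytool deg 70.17 tilt 0.02 F [-0.   0.4  0.3] w 0.00012819746034812955
shift [-32.  -21.1  29.7] turn 0.0002
```

```bash
python3 -m jog '[[-18.8,-12,15,0,0],[-18.8,-12,24,0,0],[-18.8,-12,24,0,0]]'; python3 - <<'E'
from go import *
to(LW(0,.001,.105))
im=camera("top");cv2.imwrite("pics/t1.png",cv2.resize(im[195:305,195:335,::-1],None,fx=5,fy=5))
im=camera("scene");cv2.imwrite("pics/s1.png",cv2.resize(im[150:265,290:430,::-1],None,fx=5,fy=5))
E
```

```text
clock: 1.48
tool_pos: [0.5101, 0.1846, 0.1107]
orientation: [0.171, 0.985, 0.0, -0.001]
force: [-0.1, 1.2, -0.0]
grip_width: -0.0002
t 1.475 tcp [0.5101 0.1846 0.1107] in logger mm [-17.1  12.7 110.7] ytool deg 70.35 tilt 0.15 F [-0.1  1.2 -0. ] w -0.00017306379923436556
shift [-17.1 -11.8   5.7] turn 0.0032
```

View pics/s1.png

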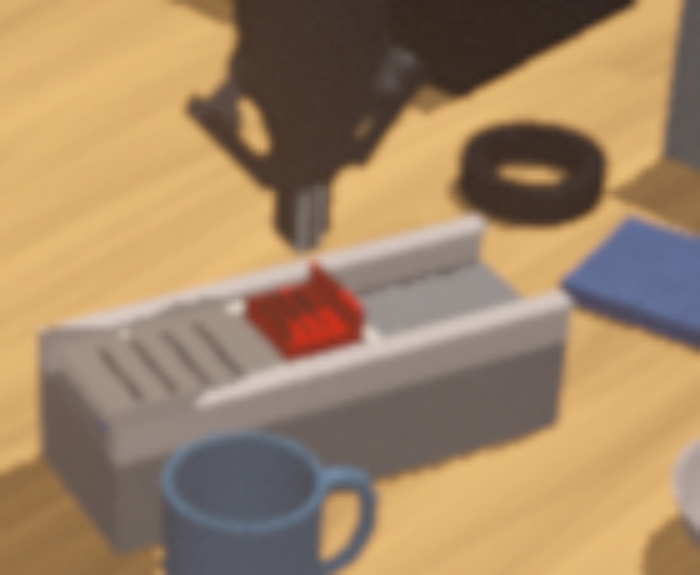

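View pics/t1.png

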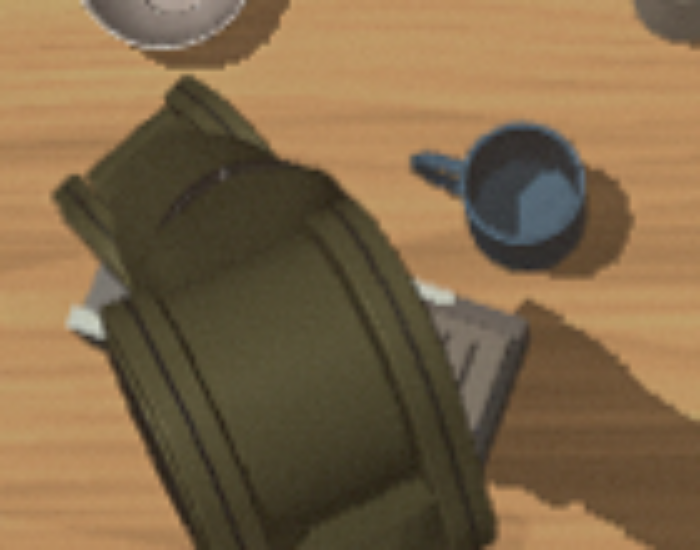

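```bash
python3 - <<'E'
from go import *
to(LW(0,.001,.105))
E
```

```text
t 1.575 tcp [0.5108 0.1849 0.1116] in logger mm [-16.6  13.3 111.6] ytool deg 70.39 tilt 0.1 F [-0.5  0.5  1. ] w 0.0001606464174376277
shift [-16.6 -12.4   6.6] turn 0.0039
```

```bash
python3 -m jog '[[-16,-10.5,4,0.004,0],[-16.5,-10.5,12,0.004,0],[-16.5,-10.5,18,0.004,0],[-16.5,-10.5,18,0.004,0]]'; python3 - <<'E'
from go import *
to(LW(0,.003,.085))
im=camera("scene");cv2.imwrite("pics/s2.png",cv2.resize(im[150:265,290:430,::-1],None,fx=5,fy=5))
E
```

```text
clock: 2.08
tool_pos: [0.5232, 0.167, 0.0927]
orientation: [0.174, 0.985, -0.0, -0.001]
force: [-0.2, 0.6, -0.4]
grip_width: -0.0001
t 2.075 tcp [0.5232 0.167  0.0927] in logger mm [ 1.1  0.6 92.7] ytool deg 69.95 tilt 0.09 F [-0.2  0.6 -0.4] w -6.298828998212761e-05
shift [1.1 2.4 7.7] turn -0.0036
```

View pics/s2.png

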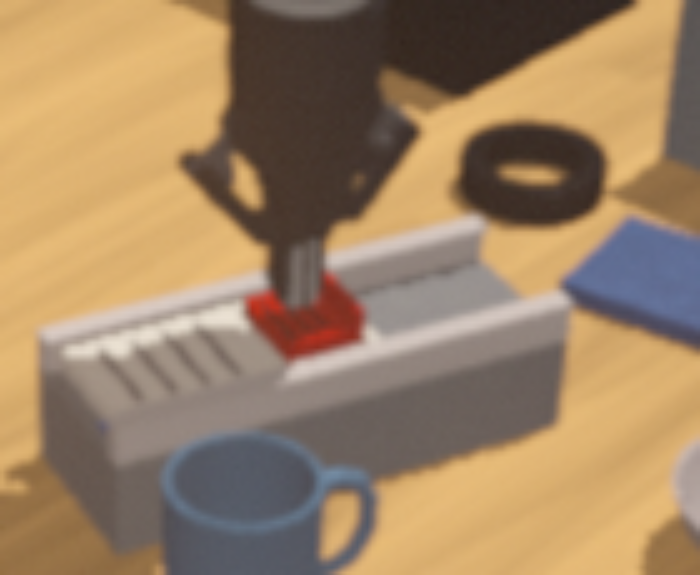

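Fingertip at about (305,300) in the crop, above the middle of the red tab, behind the lip. Press down about 18 mm.

```bash
python3 -m jog '[[-1,1,8,0,0],[-1,1,13,0,0],[-1,1,18,0,0],[-1,1,20,0,0],[-1,1,20,0,0]]'; python3 - <<'E'
from go import *
st()
E
```

```text
clock: 2.75
tool_pos: [0.5253, 0.1677, 0.0736]
orientation: [0.174, 0.985, 0.0, 0.0]
force: [-0.8, -0.1, 6.6]
grip_width: 0.0003
t 2.75 tcp [0.5253 0.1677 0.0736] in logger mm [ 2.8  2.  73.6] ytool deg 69.94 tilt 0.03 F [-0.8 -0.1  6.6] w 0.00028459304903269417
```

```bash
python3 -m jog '[[1,3,2,0,0],[2,8,2,0,0],[2,16,2,0,0],[2,26,2,0,0],[2,36,2,0,0],[2,46,2,0,0],[2,46,2,0,0]]'; python3 - <<'E'
from go import *
st()
im=camera("scene");cv2.imwrite("pics/s3.png",cv2.resize(im[150:265,290:430,::-1],None,fx=5,fy=5))
E
```

```text
clock: 3.62
tool_pos: [0.5415, 0.2129, 0.073]
orientation: [0.174, 0.985, 0.002, 0.002]
force: [1.0, 0.4, 11.1]
grip_width: -0.0001
t 3.625 tcp [0.5415 0.2129 0.073 ] in logger mm [ 2.8 50.  73. ] ytool deg 69.94 tilt 0.34 F [ 1.   0.4 11.1] w -6.546663101773016e-05
```

View pics/s3.png

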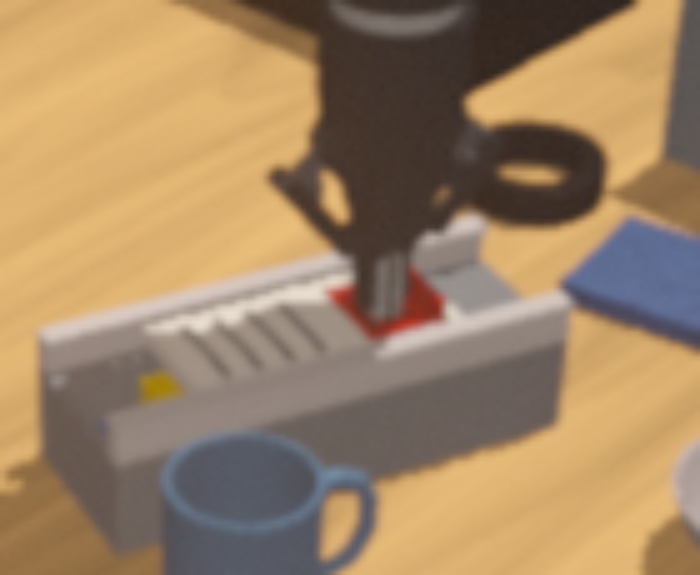

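```bash
python3 -m jog '[[1,9,0,0,0],[1.5,19,0,0,0],[2,29,0,0,0],[2,39,0,0,0],[2,48,0,0,0],[2,54,0,0,0],[2,58,0,0,0],[2,60,0,0,0]]'; python3 - <<'E'
from go import *
st()
im=camera("scene");cv2.imwrite("pics/s4.png",cv2.resize(im[150:265,290:430,::-1],None,fx=5,fy=5))
E
```

```text
clock: 4.68
tool_pos: [0.5593, 0.2627, 0.0729]
orientation: [0.176, 0.984, -0.004, 0.001]
force: [-2.2, -11.0, 17.9]
grip_width: -0.0003
t 4.675 tcp [0.5593 0.2627 0.0729] in logger mm [  2.6 102.9  72.9] ytool deg 69.73 tilt 0.48 F [ -2.2 -11.   17.9] w -0.00025232305418974497
```

View pics/s4.png

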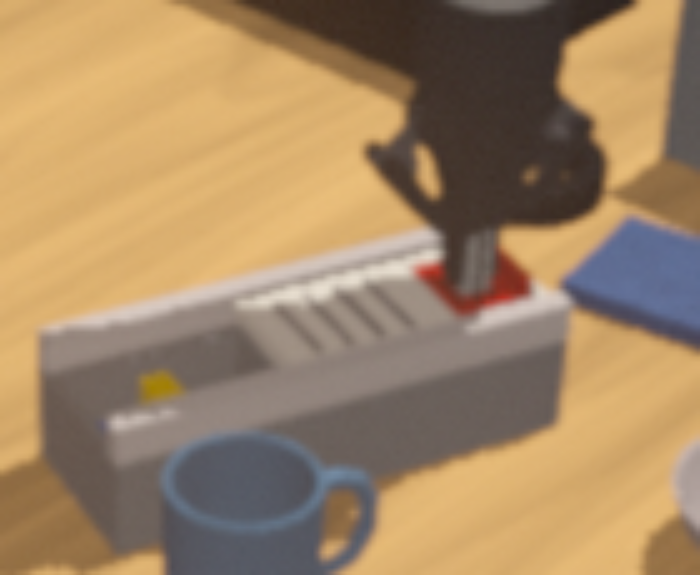

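```bash
python3 -m jog '[[0,3,0,0,0],[0,3,0,0,0],[0,-6,0,0,0],[0,-7,-15,0,0],[0,-7,-50,0,0],[0,-20,-90,0,0.5],[0,-60,-110,0,0.5],[0,-110,-115,0,0.5]]'; python3 - <<'E'
from go import *
to(LW(0,-.068,.16))
im=camera("scene");cv2.imwrite("pics/s5.png",cv2.resize(im[150:265,290:430,::-1],None,fx=5,fy=5))
im=camera("top");cv2.imwrite("pics/t5.png",im[:,:,::-1])
E
```

```text
clock: 5.72
tool_pos: [0.5199, 0.1659, 0.188]
orientation: [0.173, 0.985, 0.001, 0.001]
force: [0.2, -0.9, -0.0]
grip_width: 0.0426
t 5.725 tcp [0.5199 0.1659 0.188 ] in logger mm [ -1.5  -1.5 188. ] ytool deg 70.08 tilt 0.17 F [ 0.2 -0.9 -0. ] w 0.04264791731829586
shift [ -1.6 -66.6  27.8] turn -0.0014
```

View pics/s5.png

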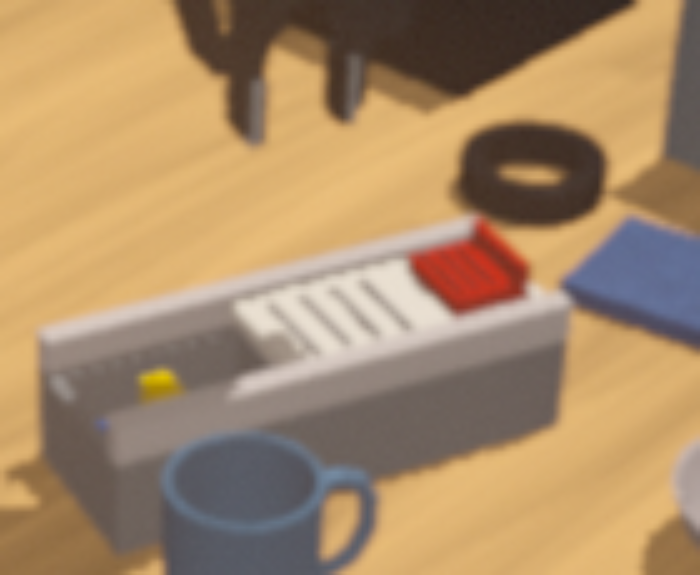

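View pics/t5.png

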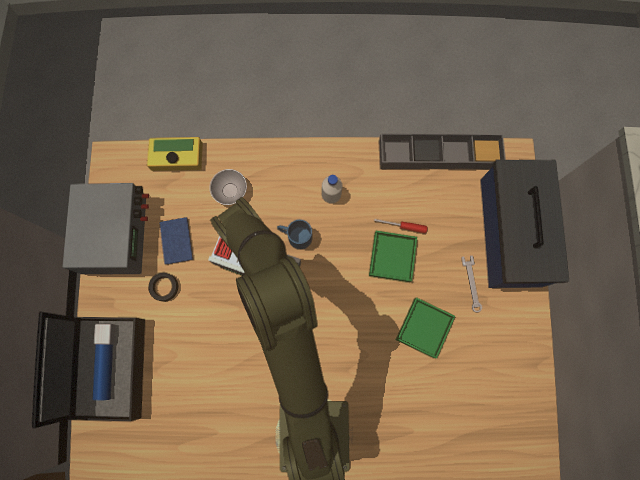

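```bash
python3 -m jog '[[40,50,0,0,0.5],[80,100,0,0,0.5],[120,150,0,0,0.5],[130,160,0,0,0.5]]'; python3 - <<'E'
from go import *
st()
im=camera("top");cv2.imwrite("pics/t6.png",cv2.resize(im[215:305,195:315,::-1],None,fx=6,fy=6,interpolation=cv2.INTER_CUBIC))
im=camera("scene");cv2.imwrite("pics/s6.png",cv2.resize(im[185:265,290:410,::-1],None,fx=6,fy=6,interpolation=cv2.INTER_CUBIC))
E
```

```text
clock: 6.32
tool_pos: [0.4489, 0.3661, 0.1865]
orientation: [0.17, 0.985, 0.002, -0.002]
force: [-0.3, 0.7, 0.0]
grip_width: 0.0432
t 6.325 tcp [0.4489 0.3661 0.1865] in logger mm [-136.2  162.7  186.5] ytool deg 70.4 tilt 0.25 F [-0.3  0.7  0. ] w 0.04319746518575368
```

View pics/t6.png

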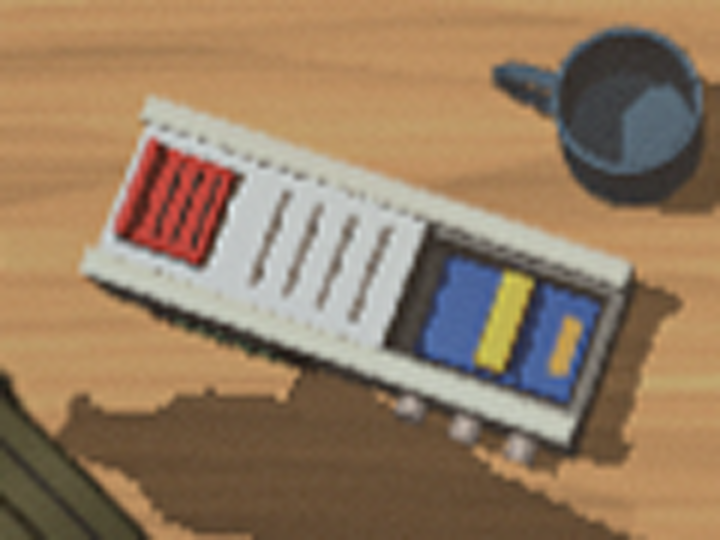

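View pics/s6.png

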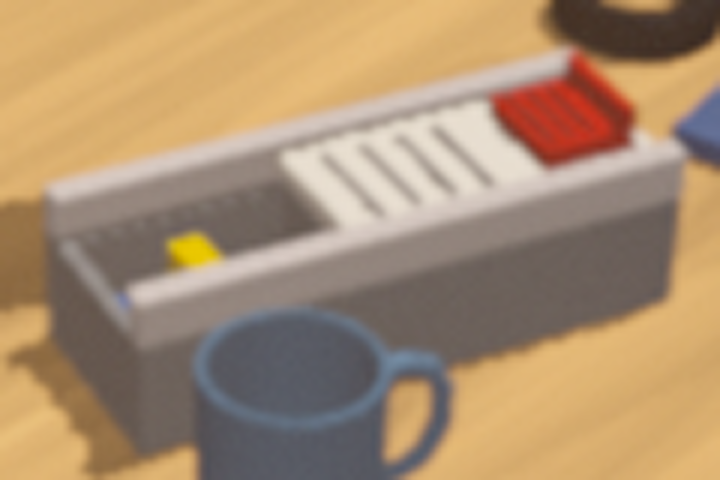

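```bash
python3 - <<'E'
from go import *
o=(195,215)
W=ray("top",up([(505,268),(535,276),(505,373),(477,363)],o),.052)
L=np.array([WL(w) for w in W]);print((L*1000).round(1),'c',(L.mean(0)*1000).round(1),W.mean(0))
d=W[0]+W[1]-W[2]-W[3];print('fin x-axis deg',np.degrees(np.arctan2(d[1],d[0])))
for z,p in((.072,[(427,222),(385,348)]),(.081,[(240,175),(205,265)])):
    print(np.array([WL(w)*1000 for w in ray("top",up(p,o),z)]).round(1))
to(np.r_[W.mean(0)[:2],.11])
E
```

```text
[[ 28.3 -60.7  52. ]
 [ 29.5 -76.5  52. ]
 [-22.2 -79.2  52. ]
 [-22.1 -64.2  52. ]] c [  3.4 -70.1  52. ] [0.50127101 0.09968806 0.052     ]
fin x-axis deg -16.329406509446542
[[ 34.3 -18.1  72. ]
 [-32.7 -20.7  72. ]]
[[ 24.2  77.6  81. ]
 [-24.5  77.6  81. ]]
t 6.425 tcp [0.4505 0.3629 0.1863] in logger mm [-133.7  160.2  186.3] ytool deg 70.24 tilt 0.12 F [ 0.6  0.4 -0.3] w 0.04229163016456918
shift [-136.9 -230.6   75.9] turn 0.0015
```

```bash
python3 - <<'E'
from go import *
o=(195,215)
a=cv2.imread("pics/c1.png");b=cv2.imread("pics/t6.png")
def red(im,s):
    h=cv2.cvtColor(im,cv2.COLOR_BGR2HSV);m=((h[...,0]<8)|(h[...,0]>172))&(h[...,1]>150)&(h[...,2]>70)
    ys,xs=np.nonzero(m);L=np.array([WL(w) for w in ray("top",up(np.c_[xs,ys],o),.081)])*1000
    print(s,len(xs),L.mean(0),np.percentile(L[:,1],[1,99]))
red(a,'closed');red(b,'open')
E
```

```text
closed 7835 [-0.30169621  5.77968215 81.        ] [-16.83506526  27.60952314]
open 7558 [ -0.49379928 103.86383185  81.        ] [ 80.14032574 126.10341293]
```

```bash
python3 -m jog '[[-50,-24,5,0,0],[-100,-48,20,0,0],[-132,-62,40,0,0],[-133,-62,65,0,0],[-133,-62,88,0,0],[-133,-62,92,0,0],[-133,-62,92,0,0]]'; python3 - <<'E'
from go import *
to(LW(0,.099,.085))
E
```

```text
clock: 7.3
tool_pos: [0.5569, 0.2546, 0.0946]
orientation: [0.175, 0.985, -0.0, 0.0]
force: [0.2, 0.0, 0.3]
grip_width: -0.0001
t 7.3 tcp [0.5569 0.2546 0.0946] in logger mm [ 3.1 94.5 94.6] ytool deg 69.84 tilt 0.06 F [0.2 0.  0.3] w -0.00010205079384753296
shift [3.1 4.5 9.6] turn -0.0056
```

```bash
python3 -m jog '[[2,0,8,0,0],[2,0,14,0,0],[2,0,20,0,0],[2,0,23,0,0],[2,5,23,0,0],[2,10,23,0,0],[2,14,23,0,0],[2,16,23,0,0]]'; python3 - <<'E'
from go import *
st()
E
```

```text
clock: 8.3
tool_pos: [0.5584, 0.2639, 0.0728]
orientation: [0.176, 0.984, -0.007, -0.001]
force: [-7.2, -13.2, 23.6]
grip_width: 0.0001
t 8.3 tcp [0.5584 0.2639 0.0728] in logger mm [  1.4 103.7  72.8] ytool deg 69.73 tilt 0.8 F [ -7.2 -13.2  23.6] w 8.052465518305613e-05
```

```bash
python3 -m jog '[[0,4,0,0,0],[0,4,0,0,0],[0,2,-10,0,0],[0,1,-25,0,0],[0,0,-45,0,0],[0,0,-75,0,0],[0,0,-105,0,0.5]]'; python3 -m jog '[[45,35,0,0,0.5],[90,70,0,0,0.5],[130,85,0,0,0.5],[135,85,0,0,0.5]]'; python3 - <<'E'
from go import *
o=(195,215)
im=camera("top");cv2.imwrite("pics/t7.png",cv2.resize(im[215:305,195:315,::-1],None,fx=6,fy=6,interpolation=cv2.INTER_CUBIC))
def red(im,s):
    h=cv2.cvtColor(im,cv2.COLOR_BGR2HSV);m=((h[...,0]<8)|(h[...,0]>172))&(h[...,1]>150)&(h[...,2]>70)
    ys,xs=np.nonzero(m);L=np.array([WL(w) for w in ray("top",up(np.c_[xs,ys],o),.081)])*1000
    print(s,len(xs),L.mean(0),np.percentile(L[:,1],[1,99]))
for f in('c1','t6','t7'): red(cv2.imread(f'pics/{f}.png'),f)
to(np.array([.5013,.0997,.15]))
E
```

```text
clock: 9.18
tool_pos: [0.5601, 0.2725, 0.1781]
orientation: [0.174, 0.985, 0.001, 0.0]
force: [-0.1, -0.9, -0.1]
grip_width: 0.0172
clock: 9.68
tool_pos: [0.4583, 0.4027, 0.1775]
orientation: [0.17, 0.985, 0.002, -0.001]
force: [-0.5, -0.4, 0.6]
grip_width: 0.0426
c1 7835 [-0.30169621  5.77968215 81.        ] [-16.83506526  27.60952314]
t6 7558 [ -0.49379928 103.86383185  81.        ] [ 80.14032574 126.10341293]
t7 7582 [ -0.32513961 105.7717595   81.        ] [ 82.15509331 127.89326419]
t 9.725 tcp [0.4599 0.4006 0.1773] in logger mm [-137.7  198.9  177.3] ytool deg 70.23 tilt 0.12 F [0.1 0.  0.6] w 0.04311615438797525
shift [-140.8 -269.2   26.7] turn 0.0012
```

View pics/t7.png

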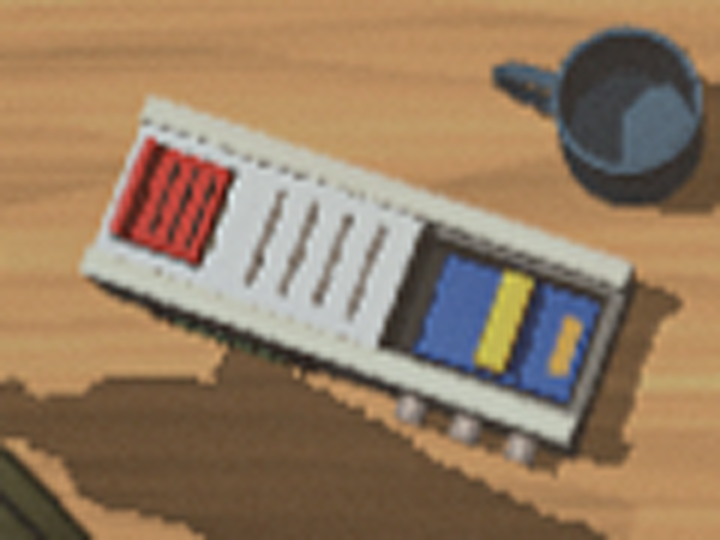

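```bash
python3 -m jog '[[-25,-50,5,-0.02,0.5],[-50,-100,10,-0.048,0.5],[-78,-150,15,-0.048,0.5],[-104,-200,20,-0.048,0.5],[-130,-250,25,-0.048,0.5],[-141,-269,27,-0.048,0.5],[-141,-269,40,-0.048,0.5],[-141,-269,40,-0.048,0.5]]' 30; python3 - <<'E'
from go import *
to(np.array([.5013,.0997,.1]),73)
im=camera("scene");cv2.imwrite("pics/s8.png",cv2.resize(im[150:265,290:430,::-1],None,fx=5,fy=5))
E
```

```text
clock: 10.72
tool_pos: [0.5022, 0.0976, 0.1356]
orientation: [0.15, 0.989, 0.0, -0.001]
force: [-0.6, 0.9, 0.1]
grip_width: 0.0427
t 10.725 tcp [0.5022 0.0976 0.1356] in logger mm [  4.9 -71.8 135.6] ytool deg 72.71 tilt 0.08 F [-0.6  0.9  0.1] w 0.0427107124855913
shift [ 1.4  1.8 35.6] turn -0.0051
```

View pics/s8.png

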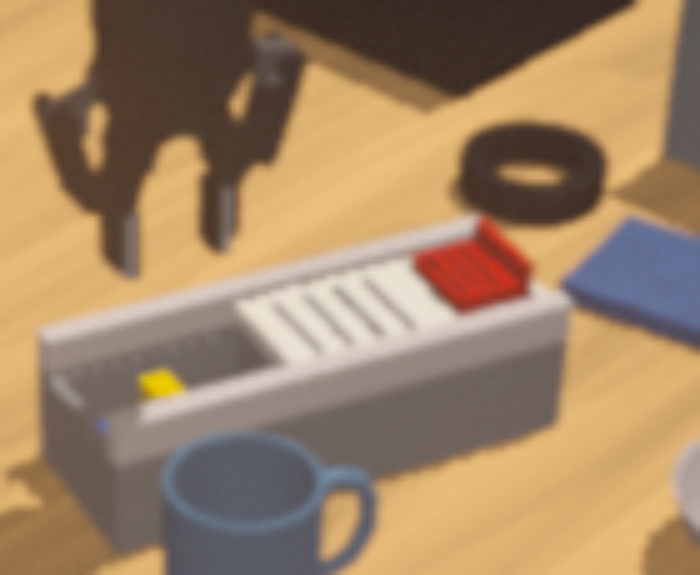

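```bash
python3 -m jog '[[1,1.5,20,0,0.5],[1,1.5,40,0,0.5],[1,1.5,60,0,0.5],[1,1.5,78,0,0.5],[1,1.5,88,0,0.5],[1,1.5,92,0,0.5],[1,1.5,92,0,0.5]]'; python3 - <<'E'
from go import *
to(np.array([.5013,.0997,.033]),73)
E
```

```text
clock: 11.65
tool_pos: [0.5022, 0.099, 0.0445]
orientation: [0.15, 0.989, 0.0, 0.0]
force: [0.7, -0.5, 0.2]
grip_width: 0.0428
t 11.65 tcp [0.5022 0.099  0.0445] in logger mm [  4.5 -70.4  44.5] ytool deg 72.71 tilt 0.02 F [ 0.7 -0.5  0.2] w 0.04278211742754299
shift [ 1.   0.4 11.5] turn -0.0051
```

```bash
python3 -m jog '[[1,0,6,-0.005,0.5],[1,0,10,-0.005,0.5],[1,0,10,-0.005,0.5],[1,0,10,-0.005,0.1],[1,0,10,-0.005,0.1],[1,0,10,-0.005,0.1],[1,0,10,-0.005,0.1]]' 45; python3 - <<'E'
from go import *
st()
E
```

```text
clock: 12.52
tool_pos: [0.5018, 0.1, 0.0348]
orientation: [0.148, 0.989, 0.001, 0.001]
force: [-0.6, 3.2, 4.8]
grip_width: 0.0153
t 12.525 tcp [0.5018 0.1    0.0348] in logger mm [  3.7 -69.7  34.8] ytool deg 72.99 tilt 0.14 F [-0.6  3.2  4.8] w 0.015298459988240094
```

```bash
python3 -m jog '[[0,0,-5,0,0],[0,0,-18,0,0],[0,0,-36,0,0],[0,0,-60,0,0],[0,0,-90,0,0],[0,0,-120,0,0],[0,0,-135,0,0],[0,0,-135,0,0]]'; python3 - <<'E'
from go import *
to(np.array([.5394,-.2526,.17]),81.2)
im=camera("scene");cv2.imwrite("pics/s9.png",im[:,:,::-1])
E
```

```text
clock: 13.52
tool_pos: [0.5005, 0.0972, 0.1699]
orientation: [0.149, 0.989, -0.001, -0.0]
force: [0.5, 0.4, -4.7]
grip_width: 0.0146
t 13.525 tcp [0.5005 0.0972 0.1699] in logger mm [  3.5 -72.7 169.9] ytool deg 72.88 tilt 0.11 F [ 0.5  0.4 -4.7] w 0.01462893009155212
shift [-140.1 -322.9    0.5] turn -0.1452
```

View pics/s9.png

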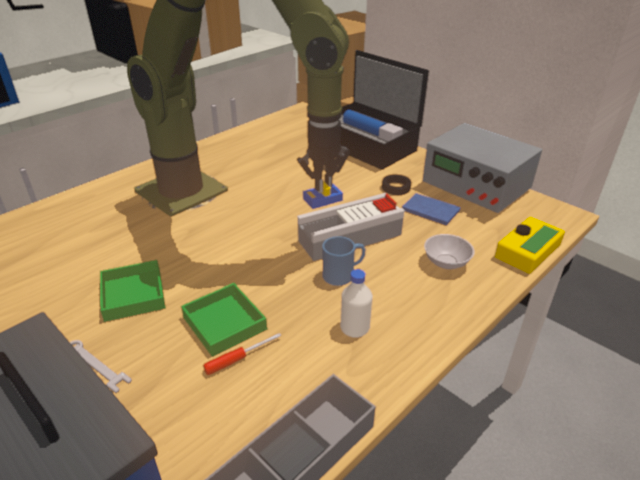

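```bash
python3 -m jog '[[-10,-25,0,0,0],[-30,-70,0,-0.03,0],[-52,-120,0,-0.06,0],[-75,-172,0,-0.09,0],[-97,-224,0,-0.12,0],[-118,-272,0,-0.145,0],[-133,-307,0,-0.145,0],[-140,-322,0,-0.145,0]]'; python3 -m jog '[[0,0,20,0,0],[0,0,40,0,0]]'; python3 - <<'E'
from go import *
to(np.array([.5394,-.2526,.1]),81.2)
im=camera("scene");cv2.imwrite("pics/s10.png",im[:,:,::-1])
im=camera("top");cv2.imwrite("pics/t10.png",im[:,:,::-1])
E
```

```text
clock: 14.58
tool_pos: [0.5382, -0.2536, 0.1673]
orientation: [0.078, 0.997, -0.001, -0.002]
force: [-0.5, 1.5, -5.1]
grip_width: 0.0153
clock: 14.82
tool_pos: [0.5397, -0.2487, 0.1279]
orientation: [0.076, 0.997, 0.001, -0.001]
force: [-0.3, -0.6, -4.4]
grip_width: 0.0147
t 14.825 tcp [ 0.5397 -0.2487  0.1279] in logger mm [ 157.8 -384.8  127.9] ytool deg 81.33 tilt 0.16 F [-0.3 -0.6 -4.4] w 0.014747179432948997
shift [-0.3 -3.9 27.9] turn 0.0022
```

View pics/s10.png

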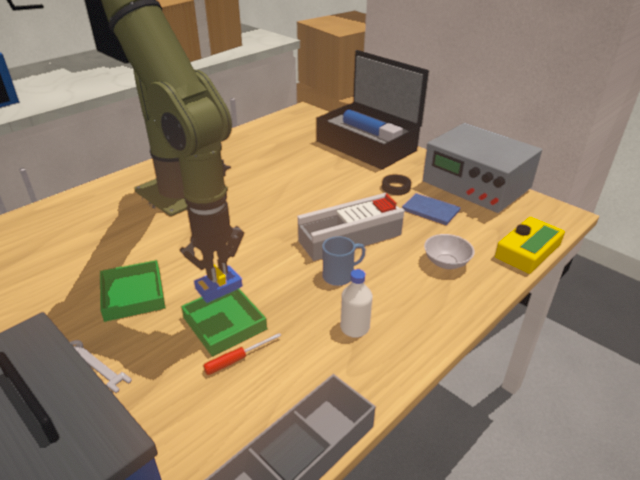

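View pics/t10.png

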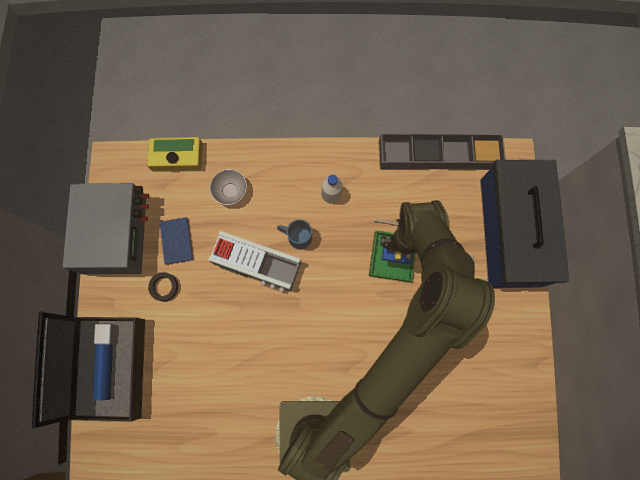

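```bash
python3 -m jog '[[0,-3,15,0,0],[0,-4,32,0,0],[0,-4,48,0,0],[0,-4,62,0,0],[0,-4,72,0,0],[0,-4,78,0,0],[0,-4,80,0,0],[0,-4,80,0,0]]'; python3 - <<'E'
from go import *
to(np.array([.5394,-.2526,.0348]),81.2)
im=camera("scene");cv2.imwrite("pics/s11.png",cv2.resize(im[210:360,150:300,::-1],None,fx=4,fy=4))
E
```

```text
clock: 15.92
tool_pos: [0.5403, -0.254, 0.0495]
orientation: [0.076, 0.997, -0.0, 0.0]
force: [0.1, -0.2, -3.9]
grip_width: 0.0146
t 15.925 tcp [ 0.5403 -0.254   0.0495] in logger mm [ 160.1 -389.6   49.5] ytool deg 81.27 tilt 0.03 F [ 0.1 -0.2 -3.9] w 0.014599796099313474
shift [ 1.1  1.2 14.7] turn 0.0012
```

View pics/s11.png

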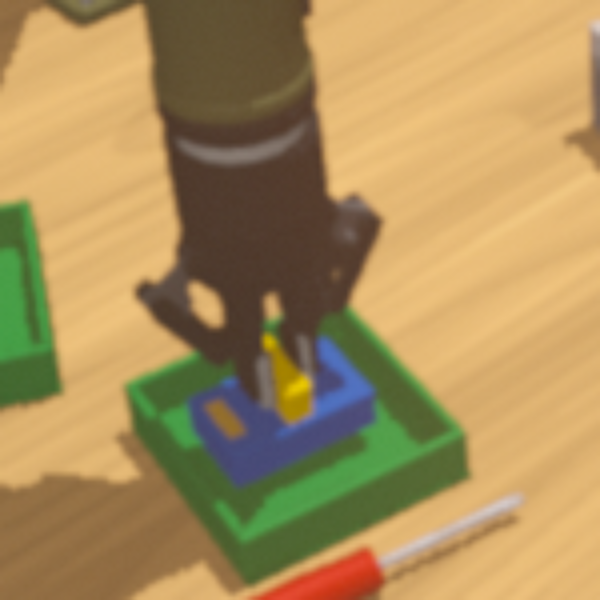

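Pack centred over the tray, level. Lower gently, about 2 mm per row.

```bash
python3 -m jog '[[0,0,3,0,0],[0,0,6,0,0],[0,0,9,0,0],[0,0,11,0,0],[0,0,12.5,0,0],[0,0,13.5,0,0],[0,0,13.5,0,0]]'
```

```text
clock: 16.85
tool_pos: [0.54, -0.2539, 0.0358]
orientation: [0.076, 0.997, 0.0, 0.0]
force: [0.4, 0.7, -4.1]
grip_width: 0.0147
```

```bash
python3 -m jog '[[0,0,0.7,0,0],[0,0,1.2,0,0],[0,0,1.7,0,0],[0,0,1.7,0,0]]'
```

```text
clock: 17.35
tool_pos: [0.5401, -0.254, 0.0348]
orientation: [0.076, 0.997, -0.0, 0.0]
force: [-1.6, 0.6, 5.8]
grip_width: 0.0148
```

```bash
python3 -m jog '[[0,0,-0.5,0,0.25],[0,0,-0.5,0,0.35],[0,0,-0.5,0,0.42],[0,0,-0.5,0,0.42],[0,0,-15,0,0.42],[0,0,-40,0,0.42],[0,0,-80,0,0.42],[0,0,-120,0,0.42]]'; python3 -m jog '[[45,40,-10,0,0.42],[90,80,-10,0,0.42],[130,130,-10,0,0.42],[130,180,-10,0,0.42],[130,200,-10,0,0.42],[130,200,-10,0,0.42]]'; python3 - <<'E'
from go import *
st()
im=camera("scene");cv2.imwrite("pics/s12.png",im[:,:,::-1])
im=camera("top");cv2.imwrite("pics/t12.png",im[:,:,::-1])
E
```

```text
clock: 18.35
tool_pos: [0.54, -0.2539, 0.1562]
orientation: [0.076, 0.997, -0.0, 0.0]
force: [0.0, -1.1, -0.0]
grip_width: 0.0362
clock: 19.1
tool_pos: [0.4426, -0.0347, 0.1651]
orientation: [0.074, 0.997, 0.0, 0.001]
force: [0.7, -1.5, 0.3]
grip_width: 0.0356
t 19.1 tcp [ 0.4426 -0.0347  0.1651] in logger mm [  -6.2 -216.5  165.1] ytool deg 81.51 tilt 0.12 F [ 0.7 -1.5  0.3] w 0.03556444687976156
```

View pics/s12.png

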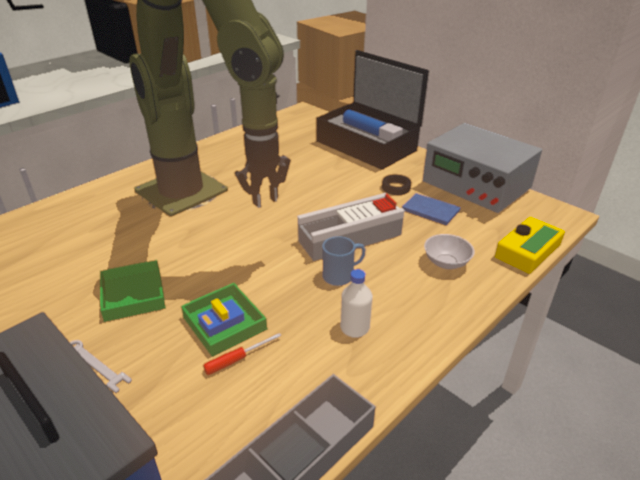

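View pics/t12.png

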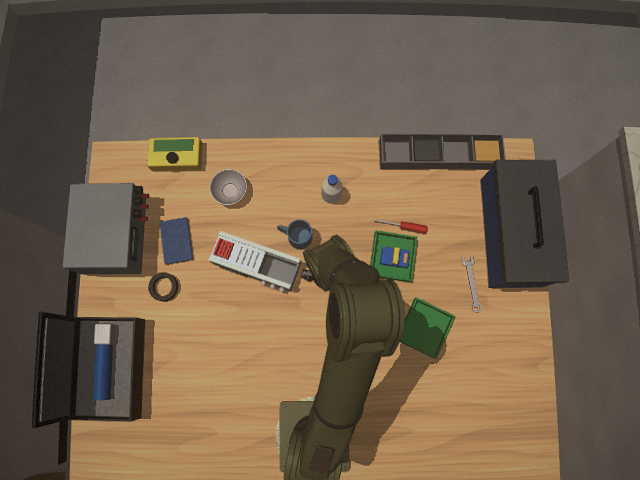

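The pack lies flat in the tray near pixel (395,257) in the top view, grip up. The cover is open, the other objects haven't moved, and the gripper is clear.

```bash
python3 - <<'E'
from bench import *
job_done()
E
```

```text
the job is handed in; nothing more can be done
```

The job is done: the cover is fully open and the blue pack sits in the left-hand green tray. I handed it in at about 19 s of the 54 s allowed.

- **Cover:** I pressed the tab fully down and slid the cover to its stop. As the fingertip backed off, it dragged the cover back about 2 mm, to roughly 98 mm. I pressed and pushed it again, then lifted straight up. The pictures then showed 100 mm of travel from closed (uncertain by about 1 mm).
- **Pack:** I lifted it by the yellow fin. The wrist carried about 4.7 N, so the pack is roughly 0.48 kg. I lowered it in millimetre steps; after contact the tool read about 6 N upward before I let go.
- **Last pictures:** These show the pack flat and grip upwards near the middle of the tray, and the cover still open. The mug, screwdriver and other things look unmoved. I judged the pack's position and the bystanders by eye only.
- **Robot:** The gripper is open and clear of everything, with about 2 N or less at the wrist.

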